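# Thumb-test the sponge plugs and sort out the ones baked hard

### The job

Three tube plugs of silicone sponge stand on the white board, and any of them may have baked hard at the burner: press them in from above by about 5 mm, without crushing them, to feel which are soft and which push back about three times as hard. Seat every soft plug upright and fully home in a socket of the wooden block, put every hard one in the steel scrap tin, and leave everything else where it is.

Things in the scene. Friction and masses are not known exactly. Their poses are not given: they have to be found in the camera images.
- plug_a: one of three silicone-sponge tube plugs, alike to the eye (the letter tells nothing; each may be soft or hard): brick-red, round head 40 mm in diameter, 30 mm tall, on a round foot 28 mm in diameter, 16 mm tall; 46 mm tall in all, about 30 g; stands foot down on the board. Origin: centre of the foot's underside, z up to the head. Its sides are firm: grip it round the head. It gives only along z
- plug_b: one of three silicone-sponge tube plugs, alike to the eye (the letter tells nothing; each may be soft or hard): brick-red, round head 40 mm in diameter, 30 mm tall, on a round foot 28 mm in diameter, 16 mm tall; 46 mm tall in all, about 30 g; stands foot down on the board. Origin: centre of the foot's underside, z up to the head. Its sides are firm: grip it round the head. It gives only along z
- plug_c: one of three silicone-sponge tube plugs, alike to the eye (the letter tells nothing; each may be soft or hard): brick-red, round head 40 mm in diameter, 30 mm tall, on a round foot 28 mm in diameter, 16 mm tall; 46 mm tall in all, about 30 g; stands foot down on the board. Origin: centre of the foot's underside, z up to the head. Its sides are firm: grip it round the head. It gives only along z
- plug_a_top (a point): centre of plug_a's top face, 46 mm above its origin; pressed, it sinks and springs back. A soft plug pushes back with 1 N per mm (5 N at 5 mm), a hard one with 3 N per mm (15 N at 5 mm). Spoilt if squashed by over 8 mm, or pressed on the board with over 30 N. A dark 8 mm bore mark lies here
- plug_b_top (a point): centre of plug_b's top face, 46 mm above its origin; pressed, it sinks and springs back. A soft plug pushes back with 1 N per mm (5 N at 5 mm), a hard one with 3 N per mm (15 N at 5 mm). Spoilt if squashed by over 8 mm, or pressed on the board with over 30 N. A dark 8 mm bore mark lies here
- plug_c_top (a point): centre of plug_c's top face, 46 mm above its origin; pressed, it sinks and springs back. A soft plug pushes back with 1 N per mm (5 N at 5 mm), a hard one with 3 N per mm (15 N at 5 mm). Spoilt if squashed by over 8 mm, or pressed on the board with over 30 N. A dark 8 mm bore mark lies here
- board: white ceramic-fibre board, 200 mm (its x) by 360 mm (its y), fixed; origin: centre of its top face, which stands 20 to 32 mm above the bench (it differs from case to case); the plugs and two vials stand on it
- block: wooden socket block, 75 mm (x) by 215 mm (y), 24 mm high, fixed on the bench; three round sockets 33 mm in diameter go right through it in a row along its y, 70 mm apart. Origin: centre of its underside. A plug's foot fits a socket; the plug is home when the shoulder under its head lies on the block's top (its origin is then 8 mm above the bench)
- block_hole0 (a point): centre of the mouth of socket 0, in the block's top face 24 mm above the bench
- block_hole1 (a point): centre of the mouth of socket 1, in the block's top face 24 mm above the bench
- block_hole2 (a point): centre of the mouth of socket 2, in the block's top face 24 mm above the bench
- tin: open steel scrap tin, 150 mm (x) by 190 mm (y) outside, 45 mm high, walls and floor 3 mm, fixed on the bench, a few flat slivers of glass on its floor. Origin: centre of its underside
- vial_1: corked glass vial, 21 mm in diameter, 62 mm tall, standing on the board; origin: centre of its underside; leave alone
- vial_2: as vial_1, also on the board; leave alone
- vial_3: as vial_1, standing on the bench; leave alone
- bauble: amber glass ball 42 mm in diameter on a small foot, 46 mm tall; leave alone
- paddle: graphite paddle with wooden handle lying along its y, 230 mm long, 20 mm high; leave alone
- tweezers: steel tweezers lying along their y, 140 mm long, 10 mm high; leave alone

How it is judged:
By the outcome, as a careful person would: the job done as asked, in the order asked, and still so for the second after the job is handed in, with the robot touching nothing.
It also fails if it takes over 72 s, if anything falls off the work surface, if the arm or the gripper's body presses on something with over 40 N, if the wrist force passes 120 N, or if a joint passes its speed limit or range.

### The arm

A 6-joint arm with a two-finger parallel gripper is mounted at the origin on the work surface. World frame = base frame: x ahead of the robot, y to its left, z up, the work surface at z = 0. Lengths are in mm, angles in rad, forces in N, time in s.
With the tool pointing down it reaches from about 350 to 800 mm from the base axis. Payload 7.3 kg.
Tool frame: the origin (TCP) lies midway between the tips of the shut fingers; the grasp point (between the pads) lies 19 mm behind it; z points along the fingers, y is the line along which they close (so a half turn about z gives the same grasp; the last joint's range is limited). The gripper opens to 85 mm and grips with 20 to 120 N. Pads are 22 mm wide; open, the fingers measure 114 mm over their backs; the gripper's body (76 mm by 85 mm) begins 54 mm behind the grasp point. The pads swing forward as they close: fully open they stand 13 mm farther back than shut.
Start: joints at [-1.383, 0.342, 1.524, -0, 1.275, -0.146], TCP at [172.031, -496.034, 231.322] pointing down, gripper open.
Joint ranges: [-2.53, 2.53], [-0.77, 2.02], [0.04, 2.7], [-1, 4.14], [0.28, 2.66], [-3.11, 3.11]. Speed limits (rad/s): [2.57, 2.57, 3.14, 3.14, 3.14, 3.14].

### API

Orientations are given as [roll, pitch, yaw] about the fixed x, y, z axes, in that order (R = Rz(yaw) Ry(pitch) Rx(roll)).
In Python, from cell import r gives the robot as it stands.
- The arm moves only by the shell command python3 -m creep 'ROWS'. ROWS is JSON, a list of rows, each a list of 7 numbers: the turn, a rotation vector about the world's x, y, z in degrees, then the shift along the world's x, y, z in cm, then the opening, from 0 (shut) to 1 (fully open). A call has 1 to 20 rows; each row shifts and turns the commanded pose from where the row before left it; what a row does not reach is not made up. A row lasts 1/8 s, in which the tool goes at most 62.5 mm and 10.7 degrees, less where a joint would pass 70% of its speed; a pose out of reach is approached as far as the arm can. A call with a gripper value outside its range is refused whole. The fingers move at their own pace and stop on an object; the grip force is fixed at half the most. Time passes only in rows, so rows that do not move let the fingers close. It gives the time, the measured TCP pose, the force, the opening and the grip force at its end, in the units of the state.
- r.sense(): the state, without advancing time (a new reading comes with each control period).
- r.snapshot(name): name is "side" or "top" or "wrist"; returns a dict with "frame" (384x512x3 uint8, red, green, blue), "depth" (384x512 float32, mm along the optical axis (not along the pixel's ray), 0 where there is no reading), "K" (3x3 intrinsics, pixels), "world_from_camera" (4x4, takes a point from camera to world coordinates). Camera axes: x right, y up, looking along -z (the intrinsics and any distortion apply to the point x, -y, -z); pixel columns grow to the right and rows downward; lengths in mm; the calibration is good to about 2 mm. A picture is of the moment at which its call begins.
- r.finish_job(): hands the job in; it is judged then, once.
Trained networks look in a picture, given as the dict that the camera call returned (one of the last four; its "shot" number tells which), for a name from the list of things; names that differ only in an ending like _2 or _b are one class to them, and where a whole thing is asked for, a point or a joint stands for the part that bears it (a point fixed in the world has none). Each returns a list of dicts, best first, with "score" (0 to 1); they miss things now and then, are a little off and sometimes report something else, mostly with a low value. They report only what shows in the picture. A call takes as long as a camera call.
- r.cut_out(picture, label): "mask" (384x512 bool, what is visible of it) and "extent" ([centre column, centre row, width, height] in pixels, round what is visible of it).
The state is a dict: "time": time; "qpos": joint angles; "qvel": joint speeds; "effort": joint torques, N m; "eef_pos": TCP position; "orientation": TCP orientation; "contact_force": force on the tool from outside, world axes, zero at the start; "torque": the same for the moment, N m; "width": finger opening in mm; "finger_force": force on a finger pad.
Only numpy, scipy, OpenCV 4.12 (cv2) and the standard library are available. Lean on these libraries where they do the work, as an engineer would, in place of code of your own. Each camera call takes 0.05 s, during which the arm holds its last target. There are 200 camera calls.

## Working session

There is one attempt and no reset: what is moved stays moved. The work goes in short steps, Python scripts to look and compute and a shell command to move; the robot and the scene stay as the last step left them, time stands still between calls to the robot, and variables do not carry over. Pictures are saved under pics/ and viewed, at most 10 in all, crops included, and the job is handed in when it is done.

```bash
mkdir -p pics; ls; cat > h.py <<'E'
import numpy as np, cv2
from cell import r
def world(p,mask=None):
    d=p["depth"]; K=p["K"]; v,u=np.nonzero((d>0) if mask is None else (mask&(d>0)))
    z=d[v,u]; c=np.stack([(u-K[0,2])*z/K[0,0],-(v-K[1,2])*z/K[1,1],-z,np.ones_like(z)])
    return (p["world_from_camera"]@c)[:3].T
E
python3 - <<'E'
from h import *
print(r.sense())
a=r.snapshot("top"); b=r.snapshot("side")
cv2.imwrite("pics/top.png",a["frame"][...,::-1]); cv2.imwrite("pics/side.png",b["frame"][...,::-1])
print(a["K"],a["world_from_camera"])
for n in ["plug_a","block","tin","board","vial_1","bauble","paddle","tweezers","block_hole0","plug_a_top"]:
    for o in r.cut_out(a,n):
        P=world(a,o["mask"]); z=np.percentile(P[:,2],90) if len(P) else 0
        T=P[abs(P[:,2]-z)<6]
        print(n,round(o["score"],2),np.round(o["extent"]),"ztop",round(z,1),"med",T.mean(0).round(1),"min",T.min(0).round(),"max",T.max(0).round())
E
```

```text
pics
{'time': 0.0, 'qpos': array([-1.38298838e+00,  3.42739556e-01,  1.52501016e+00, -4.57308926e-06,
        1.27537932e+00, -1.45973171e-01]), 'qvel': array([ 1.52133550e-03, -6.51446938e-04, -1.29592594e-04,  5.00417086e-04,
        3.26863979e-05, -1.03831201e-03]), 'effort': array([ 1.88390695e-03, -4.33673143e+01, -2.46011925e+01,  4.14431071e-06,
        7.77918322e-03, -9.81958834e-06]), 'eef_pos': array([ 171.9584994 , -495.62526717,  230.61960588]), 'orientation': array([-3.14007197e+00, -2.19148903e-04,  3.33782284e-01]), 'contact_force': array([0.52721461, 0.50933737, 0.10002177]), 'torque': array([-0.02912158, -0.04010262,  0.0077097 ]), 'finger_force': 0.0, 'width': 85.51755961166657}
[[431.1062955    0.         244.87344172]
 [  0.         431.1062955  189.17803979]
 [  0.           0.           1.        ]] [[-7.40622034e-03  9.85911115e-01 -1.67106015e-01  3.84191053e+02]
 [-9.99971335e-01 -7.56503416e-03 -3.13832040e-04  9.59339564e+00]
 [-1.57357321e-03  1.67098901e-01  9.85938883e-01  1.41422121e+03]
 [ 0.00000000e+00  0.00000000e+00  0.00000000e+00  1.00000000e+0
[... 792 characters left out ...]
dle 0.5 [143. 228.  69.  29.] ztop 27.5 med [490.9 336.8  24.9] min [446. 230.  22.] max [538. 445.  32.]
tweezers 0.43 [289. 162.  38.  12.] ztop 12.1 med [ 720.1 -129.2    9.7] min [ 713. -195.    6.] max [731. -71.  17.]
block_hole0 0.82 [143. 229.  68.  30.] ztop 27.4 med [492.3 337.5  24.8] min [447. 227.  21.] max [538. 446.  32.]
block_hole0 0.71 [215. 159.  65.  15.] ztop 19.9 med [727.5  82.8  18.1] min [701.   2.  14.] max [752. 219.  26.]
block_hole0 0.56 [345. 163.   7.  11.] ztop 62.4 med [ 708.2 -320.6   61.7] min [ 702. -326.   57.] max [ 713. -317.   65.]
plug_a_top 0.72 [290. 229.  11.  10.] ztop 80.0 med [ 486.4 -126.    77.4] min [ 469. -145.   74.] max [ 504. -107.   83.]
```

```bash
python3 - <<'E'
import cv2
a=cv2.imread("pics/top.png"); cv2.imwrite("pics/top2.png",cv2.resize(a[130:280,95:400],None,fx=2.6,fy=2.6,interpolation=cv2.INTER_CUBIC))
E
```

```text
(no output)
```

View pics/top2.png

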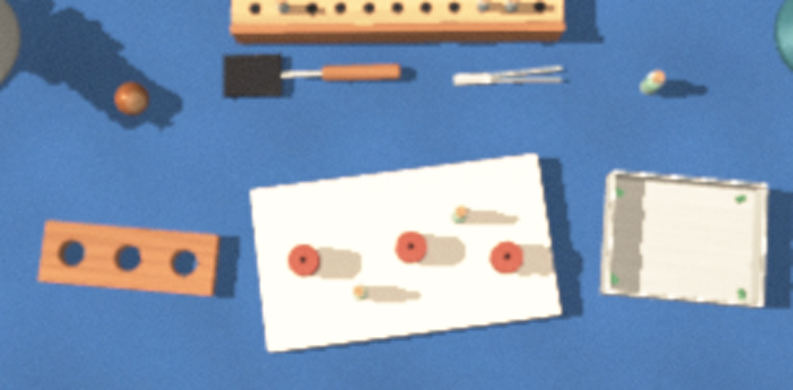

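View pics/side.png

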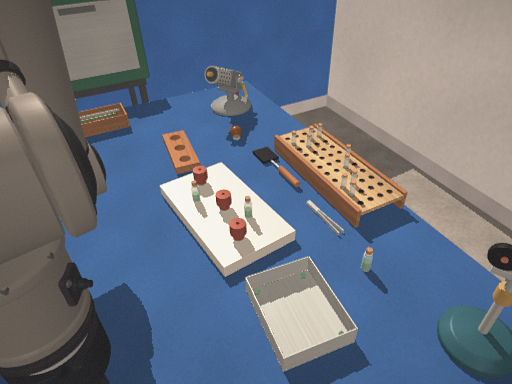

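The top view shows three red plugs (crop pixels (304,260), (410,246) and (507,257)). Vials stand on the board at (461,213) and (360,292), the sockets are at (71,252), (127,258) and (184,263), and the tin is at (685,240). Next I'll measure the plug tops and sockets.

```bash
python3 - <<'E'
from h import *
p=r.snapshot("top"); f=p["frame"].astype(int); K=p["K"]; W=p["world_from_camera"]
def onplane(u,v,z):
    d=W[:3,:3]@np.array([(u-K[0,2])/K[0,0],-(v-K[1,2])/K[1,1],-1]); o=W[:3,3]; return (o+d*(z-o[2])/d[2]).round(1)
P=world(p); bz=P[(abs(P[:,0]-500)<60)&(abs(P[:,1]-50)<30)]; print("board z",np.median(bz[:,2]))
red=((f[...,0]>120)&(f[...,0]-f[...,2]>60)&(f[...,1]<110)).astype(np.uint8); 
n,l,s,c=cv2.connectedComponentsWithStats(red)
for i in range(1,n):
    if s[i,4]>40:
        T=world(p,l==i); t=T[T[:,2]>66]
        if len(t)<20: continue
        (x,y),rad=cv2.minEnclosingCircle(t[:,:2].astype(np.float32))
        g=f.sum(2)+1000*(l!=i)
        # dark bore
        x0,y0,w,h=s[i,:4]; sub=f[y0+2:y0+h-2,x0+3:x0+w-3].sum(2); wt=np.clip(np.percentile(sub,50)-40-sub,0,None); vv,uu=np.mgrid[y0+2:y0+h-2,x0+3:x0+w-3]
        print("red",s[i],"mean",t.mean(0).round(1),"zmed",np.median(t[:,2]),"circ",round(x,1),round(y,1),round(rad,1),"bore",onplane((uu*wt).sum()/wt.sum(),(vv*wt).sum()/wt.sum(),np.median(t[:,2])))
b=r.cut_out(p,"block")[0]; x,y,w,h=b["extent"]
sl=(slice(int(y-h/2),int(y+h/2)+1),slice(int(x-w/2)-3,int(x+w/2)+3))
dark=np.zeros(f.shape[:2],np.uint8); dark[sl]=((f[sl][...,0]<120)&(f[sl].sum(2)<280))
n,l,s,c=cv2.connectedComponentsWithStats(dark)
for i in range(1,n):
    if s[i,4]>15: print("dark",s[i],c[i].round(1),onplane(*c[i],24))
T=world(p,b["mask"]); t=T[T[:,2]>19]; print("block rect",cv2.minAreaRect(t[:,:2].astype(np.float32)))
m=P[(P[:,2]>56)&(abs(P[:,0]-500)<90)&(abs(P[:,1])<190)]
print("tin rect",[cv2.minAreaRect(world(p,o["mask"])[:,:2].astype(np.float32)) for o in r.cut_out(p,"tin")[:1]])
for o in r.cut_out(p,"vial_1"):
    q=world(p,o["mask"]); print("vial",round(o["score"],2),q[q[:,2]>q[:,2].max()-10].mean(0).round(1))
E
```

```text
board z 31.098010090115167
dark [177 221   7  23 123] [180.7 232.8] [479.  217.4  24. ]
dark [118 223   8   8  51] [121.9 226.7] [500.1 407.5  24. ]
dark [140 225   8   8  54] [143.5 228.6] [493.5 337.6  24. ]
dark [161 227   8   8  52] [165.  230.4] [487.1 268.3  24. ]
block rect ((492.2603759765625, 337.8306884765625), (216.5557403564453, 75.31082916259766), 84.80409240722656)
tin rect [((509.55364990234375, -350.5964660644531), (191.23159790039062, 152.4896697998047), 84.88880157470703)]
vial 0.48 [ 706.5 -319.7   60. ]
vial 0.43 [538.4 -71.3  94.9]
```

```bash
python3 - <<'E'
from h import *
p=r.snapshot("top"); f=p["frame"].astype(int); K=p["K"]; W=p["world_from_camera"]
d=p["depth"]; Z=np.zeros(d.shape); XY=np.zeros(d.shape+(3,)); XY[d>0]=world(p)
m=((XY[...,2]>60)&(abs(XY[...,0]-500)<100)&(abs(XY[...,1])<200)).astype(np.uint8)
n,l,s,c=cv2.connectedComponentsWithStats(m)
def onplane(u,v,z):
    dd=W[:3,:3]@np.array([(u-K[0,2])/K[0,0],-(v-K[1,2])/K[1,1],-1]); o=W[:3,3]; return (o+dd*(z-o[2])/dd[2]).round(1)
for i in range(1,n):
    if s[i,4]<10: continue
    t=XY[l==i]; z=np.percentile(t[:,2],60); q=t[abs(t[:,2]-z)<5]
    x0,y0,w,h=s[i,:4]; sub=f[y0+2:y0+h-2,x0+2:x0+w-2].sum(2); o=""
    if sub.size>9:
        wt=np.clip(np.median(sub)-50-sub,0,None); vv,uu=np.mgrid[y0+2:y0+h-2,x0+2:x0+w-2]
        o=onplane((uu*wt).sum()/wt.sum(),(vv*wt).sum()/wt.sum(),z)
    print(s[i],c[i].round(1),"z",z.round(1),"mean",q.mean(0).round(1),"ext",np.ptp(q,axis=0).round(),"bore",o, f[int(c[i][1]),int(c[i][0])])
b=world(p); b=b[(b[:,2]>25)&(b[:,2]<40)&(abs(b[:,1])<215)&(abs(b[:,0]-500)<150)]
print("board rect",cv2.minAreaRect(b[:,:2].astype(np.float32)), np.median(b[:,2]))
print(r.sense()["time"])
E
```

```text
[268 209   7   7  37] [271. 212.] z 87.8 mean [538.6 -71.4  88.7] ext [10. 12.  9.] bore  [238 192 139]
[246 219  13  13 127] [252.3 224.9] z 77.2 mean [499.2 -11.5  76.9] ext [38. 37.  9.] bore [500.2 -13.1  77.2] [142  74  60]
[283 223  13  13 133] [289.  228.8] z 76.9 mean [ 485.7 -126.7   76.7] ext [34. 38.  9.] bore [ 487.3 -127.7   76.9] [203 104  83]
[205 224  13  13 130] [210.9 230. ] z 77.2 mean [484.4 116.9  76.9] ext [37. 37.  9.] bore [485.  115.6  77.2] [166  81  67]
[229 239   7   7  37] [232.2 242.1] z 89.3 mean [446.3  49.8  91.4] ext [12. 12.  6.] bore  [244 193 138]
board rect ((497.0345458984375, -4.53228759765625), (200.20315551757812, 359.9403381347656), 6.867313385009766) 30.813454589944286
0.85
```

The plugs are at about (485,116), (500,-13) and (487,-127), with their tops at z≈77, which agrees with a board at 31 plus 46. The sockets are 70 mm apart, as they should be. I'll move above the plug at y=-127, turning the fingers to close along x and shutting them.

```bash
python3 -m creep '[[0,0,5.9,2.63,3.08,-0.35,0],[0,0,5.9,2.63,3.08,-0.35,0],[0,0,5.9,2.63,3.08,-0.35,0],[0,0,5.9,2.63,3.08,-0.35,0],[0,0,5.9,2.63,3.08,-0.35,0],[0,0,5.9,2.63,3.08,-0.35,0],[0,0,5.9,2.63,3.08,-0.35,0],[0,0,5.9,2.63,3.08,-0.35,0],[0,0,5.9,2.63,3.08,-0.35,0],[0,0,5.9,2.63,3.08,-0.35,0],[0,0,5.9,2.63,3.08,-0.35,0],[0,0,6,2.63,3.08,-0.35,0],[0,0,0,0,0,0,0],[0,0,0,0,0,0,0]]'
python3 - <<'E'
from h import *
p=r.snapshot("wrist"); cv2.imwrite("pics/w1.png",p["frame"][...,::-1])
for o in r.cut_out(p,"plug_a"):
    t=world(p,o["mask"]); 
    if len(t)<50: continue
    z=np.percentile(t[:,2],70); q=t[abs(t[:,2]-z)<4]; print(round(o["score"],2),o["extent"],z.round(1),q.mean(0).round(1),np.ptp(q,axis=0).round(), cv2.minEnclosingCircle(q[:,:2].astype(np.float32)))
E
```

```text
time: 2.6
eef_pos: [487.3, -126.7, 189.3]
orientation: [-3.141, 0.0, 1.571]
contact_force: [-0.0, -0.6, -0.5]
width: 0.2
finger_force: 0.0
0.74 [257.1, 182.9, 43.3, 44.1] 77.2 [ 488.  -128.2   76.9] [38. 38.  6.] ((488.101806640625, -129.03302001953125), 19.590097427368164)
0.7 [274.5, 57.3, 47.3, 50.9] 77.3 [501.  -14.5  76.9] [38. 38.  6.] ((501.10784912109375, -14.640375137329102), 19.631977081298828)
```

View pics/w1.png

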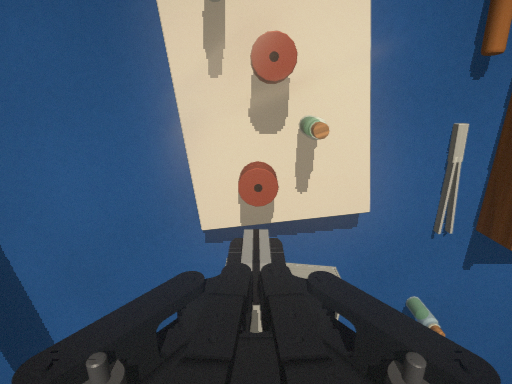

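The wrist view shows the plug at pixel (258,187) and the next at (274,57), which agrees with the top view. I'll descend and press in steps down to z≈72.5.

```bash
python3 -m creep '[[0,0,0,0,-0.15,-3.6,0],[0,0,0,0,0,-3.6,0],[0,0,0,0,0,-3.4,0],[0,0,0,0,0,0,0],[0,0,0,0,0,0,0]]'; python3 -m creep '[[0,0,0,0,0,-0.3,0],[0,0,0,0,0,-0.3,0],[0,0,0,0,0,-0.2,0],[0,0,0,0,0,0,0]]'; python3 -m creep '[[0,0,0,0,0,-0.2,0],[0,0,0,0,0,0,0],[0,0,0,0,0,0,0]]'
```

```text
time: 3.32
eef_pos: [488.2, -128.8, 84.6]
orientation: [3.14, 0.001, 1.57]
contact_force: [1.4, -0.1, 0.1]
width: 0.2
finger_force: 0.0
time: 3.82
eef_pos: [488.0, -128.1, 75.7]
orientation: [3.141, 0.0, 1.571]
contact_force: [-0.6, 0.1, 4.4]
width: 0.4
finger_force: 1.7
time: 4.2
eef_pos: [488.0, -128.1, 74.0]
orientation: [3.14, 0.001, 1.571]
contact_force: [-1.5, -0.6, 7.7]
width: -0.0
finger_force: 3.8
```

```bash
python3 -m creep '[[0,0,0,0,0,-0.2,0],[0,0,0,0,0,0,0],[0,0,0,0,0,0,0],[0,0,0,0,0,0,0]]'; python3 -c "
from h import *
s=r.sense();print(s['eef_pos'],s['contact_force'])"
```

```text
time: 4.7
eef_pos: [488.1, -128.1, 72.4]
orientation: [3.14, 0.001, 1.571]
contact_force: [-2.0, 1.1, 10.8]
width: 0.3
finger_force: 5.7
[ 488.09958979 -128.12469849   72.42189998] [-2.02932788  1.05000747 10.7584164 ]
```

```bash
python3 -m creep '[[0,0,0,0,0,-0.1,0],[0,0,0,0,0,0,0],[0,0,0,0,0,0,0],[0,0,0,0,0,0,0],[0,0,0,0,0,0,0]]';  python3 -m creep '[[0,0,0,0,0,0.3,0],[0,0,0,0,0,0,0],[0,0,0,0,0,0,0]]'; python3 -m creep '[[0,0,0,0,0,0.2,0],[0,0,0,0,0,0.5,0],[0,0,0,0,0,3,0],[0,0,0,0,0,0,0],[0,0,0,0,0,0,0]]'
```

```text
time: 5.32
eef_pos: [488.1, -128.2, 71.6]
orientation: [3.14, 0.001, 1.571]
contact_force: [-3.7, 0.8, 13.2]
width: -0.2
finger_force: 6.6
time: 5.7
eef_pos: [488.0, -128.1, 74.0]
orientation: [3.14, 0.001, 1.571]
contact_force: [-1.4, 0.3, 7.6]
width: 0.4
finger_force: 3.7
time: 6.32
eef_pos: [487.2, -127.7, 109.8]
orientation: [-3.141, -0.0, 1.571]
contact_force: [0.2, 0.3, -0.2]
width: -0.1
finger_force: 0.0
```

Plug P3 reads about 13 N at 5.6 mm, so it looks hard. I'll press P2 to compare.

```bash
python3 -m creep '[[0,0,0,0.35,2.85,0,0],[0,0,0,0.35,2.85,0,0],[0,0,0,0.35,2.85,0,0],[0,0,0,0.3,2.8,0,0],[0,0,0,0,0,0,0],[0,0,0,0,0,-2.6,0],[0,0,0,0,0,0,0],[0,0,0,0,0,0,0]]'; python3 -m creep '[[0,0,0,0,0,-0.3,0],[0,0,0,0,0,-0.3,0],[0,0,0,0,0,-0.2,0],[0,0,0,0,0,0,0]]'; python3 -m creep '[[0,0,0,0,0,-0.3,0],[0,0,0,0,0,0,0],[0,0,0,0,0,0,0]]'
```

```text
time: 7.32
eef_pos: [501.2, -15.0, 84.5]
orientation: [-3.141, 0.0, 1.57]
contact_force: [0.5, 0.6, -0.3]
width: -0.0
finger_force: 0.0
time: 7.82
eef_pos: [501.2, -14.5, 76.4]
orientation: [3.141, 0.0, 1.571]
contact_force: [0.1, -0.1, 1.5]
width: -0.0
finger_force: 0.4
time: 8.2
eef_pos: [501.2, -14.5, 73.5]
orientation: [3.141, 0.0, 1.571]
contact_force: [-0.2, -0.3, 3.4]
width: 0.1
finger_force: 1.9
```

```bash
python3 -m creep '[[0,0,0,0,0,-0.2,0],[0,0,0,0,0,0,0],[0,0,0,0,0,0,0]]'; python3 -m creep '[[0,0,0,0,0,0.5,0],[0,0,0,0,0,0.8,0],[0,0,0,0,0,3,0],[0,0,0,-0.4,3.3,0,0],[0,0,0,-0.4,3.3,0,0],[0,0,0,-0.4,3.3,0,0],[0,0,0,-0.35,3.1,0,0],[0,0,0,0,0,0,0],[0,0,0,0,0,-2.8,0],[0,0,0,0,0,0,0],[0,0,0,0,0,0,0]]'; python3 -m creep '[[0,0,0,0,0,-0.3,0],[0,0,0,0,0,-0.3,0],[0,0,0,0,0,-0.2,0],[0,0,0,0,0,0,0]]'; python3 -m creep '[[0,0,0,0,0,-0.3,0],[0,0,0,0,0,0,0],[0,0,0,0,0,0,0]]'
```

```text
time: 8.57
eef_pos: [501.3, -14.5, 71.5]
orientation: [3.141, 0.0, 1.571]
contact_force: [-2.0, -0.9, 5.9]
width: 0.0
finger_force: 2.8
time: 9.95
eef_pos: [486.0, 115.0, 86.9]
orientation: [3.141, 0.0, 1.571]
contact_force: [-0.5, 0.0, 0.3]
width: 0.0
finger_force: 0.0
time: 10.45
eef_pos: [485.5, 115.6, 78.2]
orientation: [-3.141, 0.0, 1.571]
contact_force: [-0.6, -0.0, -0.1]
width: 0.1
finger_force: 0.0
time: 10.82
eef_pos: [485.8, 115.6, 75.5]
orientation: [3.141, -0.0, 1.571]
contact_force: [0.2, -0.6, 0.9]
width: -0.3
finger_force: 0.9
```

P2 is soft: 5.9 N at 5.7 mm, against 13.2 N for P3. P1 is next.

```bash
python3 -m creep '[[0,0,0,0,0,-0.2,0],[0,0,0,0,0,-0.1,0],[0,0,0,0,0,0,0],[0,0,0,0,0,0,0]]';python3 -m creep '[[0,0,0,0,0,-0.1,0],[0,0,0,0,0,0,0],[0,0,0,0,0,0,0]]'
```

```text
time: 11.32
eef_pos: [485.8, 115.6, 72.5]
orientation: [3.141, -0.0, 1.571]
contact_force: [0.3, 0.1, 4.3]
width: -0.2
finger_force: 2.4
time: 11.7
eef_pos: [485.8, 115.6, 71.5]
orientation: [3.141, -0.0, 1.571]
contact_force: [-0.2, 1.2, 5.9]
width: 0.4
finger_force: 2.8
```

P1 is also soft (5.9 N). I'll rise with the fingers opening, and look at P1 and the sockets through the wrist camera.

```bash
python3 -m creep '[[0,0,0,0,0,0.6,0],[0,0,0,0,0,1,0],[0,0,0,0,0,5,0],[0,0,0,0,0,5,0.75],[0,0,0,0,0,0,0.75],[0,0,0,0,0,0,0.75]]'
python3 - <<'E'
from h import *
p=r.snapshot("wrist"); cv2.imwrite("pics/w2.png",p["frame"][...,::-1]); f=p["frame"].astype(int); K=p["K"]; W=p["world_from_camera"]
for o in r.cut_out(p,"plug_a"):
    t=world(p,o["mask"]); 
    if len(t)<50: continue
    z=np.percentile(t[:,2],70); q=t[abs(t[:,2]-z)<4]; print(round(o["score"],2),o["extent"],z.round(1),q.mean(0).round(1), cv2.minEnclosingCircle(q[:,:2].astype(np.float32)))
# sockets: holes in the block-top depth layer
P=np.zeros(f.shape); P[p["depth"]>0]=world(p)
m=((abs(P[...,2]-24)<5)&(P[...,1]>200)).astype(np.uint8)
print("blockz",np.median(P[...,2][m>0]))
cs,h=cv2.findContours(m,cv2.RETR_CCOMP,cv2.CHAIN_APPROX_NONE)
for c,hh in zip(cs,h[0]):
    if hh[3]>=0 and cv2.contourArea(c)>100:
        u,v=c[:,0,0],c[:,0,1]; t=P[v,u]; (x,y),rad=cv2.minEnclosingCircle(t[:,:2].astype(np.float32)); e=cv2.fitEllipse(t[:,:2].astype(np.float32)); print("hole",round(x,1),round(y,1),round(rad,1),"ell",np.round(e[0],1),np.round(e[1],1))
E
```

```text
time: 12.45
eef_pos: [485.0, 115.5, 187.1]
orientation: [-3.141, 0.0, 1.571]
contact_force: [-0.6, -0.1, -0.3]
width: 53.9
finger_force: 0.0
0.96 [257.6, 181.7, 38.5, 46.7] 77.2 [486.2 115.6  76.9] ((486.2818603515625, 114.68150329589844), 19.73493766784668)
0.55 [272.1, 288.9, 34.3, 44.8] 77.0 [500.9 -12.5  76.9] ((501.0667724609375, -13.89490795135498), 19.810571670532227)
blockz 23.71200829507319
hole 487.7 265.0 17.1 ell [487.8 265.1] [33.3 33.5]
```

View pics/w2.png

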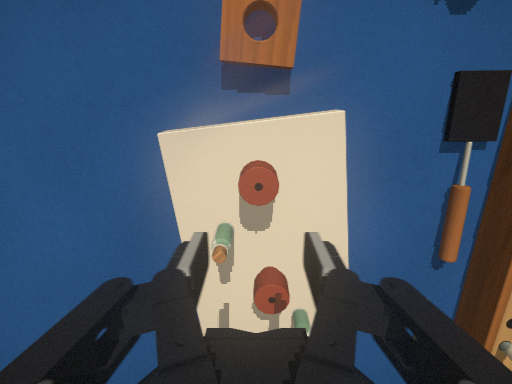

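The wrist view shows P1 at pixel (258,185) and the near socket at (260,20). Now I'll grasp P1 with the TCP at z≈48, lift it and carry it toward the socket.

```bash
python3 -m creep '[[0,0,0,0.05,-0.05,-4.6,0.75],[0,0,0,0,0,-4.6,0.75],[0,0,0,0,0,-4.0,0.75],[0,0,0,0,0,-0.7,0.75],[0,0,0,0,0,0,0.75]]'; python3 -m creep '[[0,0,0,0,0,0,0],[0,0,0,0,0,0,0],[0,0,0,0,0,0,0],[0,0,0,0,0,0,0]]'; python3 -m creep '[[0,0,0,0,0,1,0],[0,0,0,0,0,3,0],[0,0,0,0,3,5,0],[0,0,0,0,4,3.5,0],[0,0,0,0,2,0,0],[0,0,0,0,0,0,0],[0,0,0,0,0,0,0]]'
python3 - <<'E'
from h import *
p=r.snapshot("wrist"); cv2.imwrite("pics/w3.png",p["frame"][...,::-1]); f=p["frame"].astype(int)
P=np.zeros(f.shape); P[p["depth"]>0]=world(p)
m=((abs(P[...,2]-24)<5)&(P[...,1]>200)).astype(np.uint8)
print("blockz",np.median(P[...,2][m>0]))
cs,h=cv2.findContours(m,cv2.RETR_CCOMP,cv2.CHAIN_APPROX_NONE)
for c,hh in zip(cs,h[0]):
    if hh[3]>=0 and cv2.contourArea(c)>100:
        t=P[c[:,0,1],c[:,0,0]]; e=cv2.fitEllipse(t[:,:2].astype(np.float32)); print("hole ell",np.round(e[0],1),np.round(e[1],1))
for o in r.cut_out(p,"plug_a"):
    t=world(p,o["mask"]); z=np.percentile(t[:,2],70); q=t[abs(t[:,2]-z)<4]; print(round(o["score"],2),o["extent"],z.round(1),q.mean(0).round(1), cv2.minEnclosingCircle(q[:,:2].astype(np.float32)))
E
```

```text
time: 13.18
eef_pos: [486.1, 115.1, 48.3]
orientation: [-3.141, 0.0, 1.571]
contact_force: [-0.2, 0.4, 0.7]
width: 64.1
finger_force: 0.0
time: 13.68
eef_pos: [487.1, 115.2, 50.0]
orientation: [3.138, -0.0, 1.571]
contact_force: [-0.9, -0.0, 6.2]
width: 38.7
finger_force: 59.9
time: 14.55
eef_pos: [485.8, 204.5, 173.3]
orientation: [-3.141, 0.0, 1.571]
contact_force: [0.0, 0.2, -0.5]
width: 38.2
finger_force: 60.3
blockz 23.77744394492123
hole ell [487.7 265.7] [33.5 33.5]
hole ell [494.1 334.9] [33.3 33.3]
0.8 [257.6, 256.2, 80.5, 96.5] 200.1 [484.9 205.9 199.9] ((485.26495361328125, 204.39419555664062), 20.053171157836914)
```

View pics/w3.png

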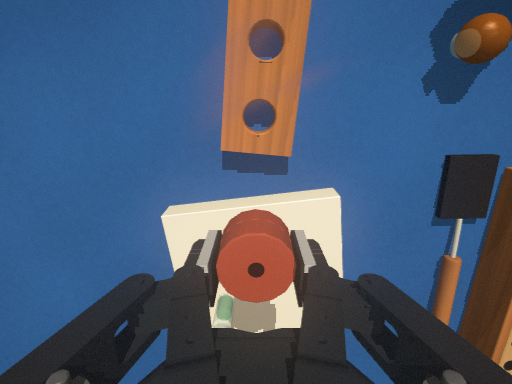

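The wrist view shows the plug gripped upright at pixel (257,255), with its top at z=200, and sockets at (259,115) and (267,40). The socket centre is (488,265.5). I'll move to hover just above it, then lower gently.

```bash
python3 -m creep '[[0,0,0,0.15,3.1,0,0],[0,0,0,0.1,3.0,-2,0],[0,0,0,0,0,-5,0],[0,0,0,0,0,-5,0],[0,0,0,0,0,0,0],[0,0,0,0,0,0,0]]'; python3 -m creep '[[0,0,0,0,0,-0.5,0],[0,0,0,0,0,-0.4,0],[0,0,0,0,0,0,0]]'; python3 -m creep '[[0,0,0,0,0,-0.4,0],[0,0,0,0,0,0,0],[0,0,0,0,0,0,0]]'
```

```text
time: 15.4
eef_pos: [489.8, 266.0, 54.8]
orientation: [3.14, -0.001, 1.57]
contact_force: [-0.5, 0.4, 0.1]
width: 38.5
finger_force: 60.5
time: 15.78
eef_pos: [488.7, 266.1, 44.6]
orientation: [3.141, -0.0, 1.571]
contact_force: [-0.7, 0.6, -0.2]
width: 38.3
finger_force: 60.5
time: 16.15
eef_pos: [488.6, 266.1, 40.3]
orientation: [3.142, 0.0, 1.571]
contact_force: [0.1, -0.6, -1.3]
width: 38.6
finger_force: 60.5
```

```bash
python3 -m creep '[[0,0,0,0,0,-0.5,0],[0,0,0,0,0,-0.5,0],[0,0,0,0,0,0,0]]'; python3 -m creep '[[0,0,0,0,0,-0.2,0],[0,0,0,0,0,-0.1,0],[0,0,0,0,0,0,0]]'
```

```text
time: 16.52
eef_pos: [488.2, 265.9, 29.7]
orientation: [-3.14, 0.0, 1.571]
contact_force: [0.0, 0.4, -0.8]
width: 38.3
finger_force: 60.5
time: 16.9
eef_pos: [488.6, 266.1, 27.3]
orientation: [3.142, 0.0, 1.571]
contact_force: [0.0, 0.1, -0.5]
width: 38.4
finger_force: 60.5
```

```bash
python3 -m creep '[[0,0,0,0,0,0,0.75],[0,0,0,0,0,0,0.75],[0,0,0,0,0,0,0.75],[0,0,0,0,0,0.5,0.75],[0,0,0,0,0,4,0.75],[0,0,0,0,0,6,0.75],[0,0,0,0,-3,5.5,0.75],[0,0,0,0,-4,0,0.75],[0,0,0,0,0,0,0.75]]'
cat > seat.py <<'E'
from h import *
p=r.snapshot("wrist")
for o in r.cut_out(p,"plug_a"):
    t=world(p,o["mask"])
    if len(t)<50: continue
    z=np.percentile(t[:,2],70); q=t[abs(t[:,2]-z)<4]; c=q.mean(0); A=np.linalg.lstsq(np.c_[q[:,:2]-c[:2],np.ones(len(q))],q[:,2],rcond=None)[0]
    print(round(o["score"],2),o["extent"],z.round(1),c.round(1), cv2.minEnclosingCircle(q[:,:2].astype(np.float32)),"slope",A[:2].round(3))
P=np.zeros(p["frame"].shape); P[p["depth"]>0]=world(p)
m=((abs(P[...,2]-24)<5)&(P[...,1]>200)).astype(np.uint8)
cs,h=cv2.findContours(m,cv2.RETR_CCOMP,cv2.CHAIN_APPROX_NONE)
for c,hh in zip(cs,[] if h is None else h[0]):
    if hh[3]>=0 and cv2.contourArea(c)>100:
        t=P[c[:,0,1],c[:,0,0]]; e=cv2.fitEllipse(t[:,:2].astype(np.float32)); print("hole ell",np.round(e[0],1),np.round(e[1],1))
cv2.imwrite("pics/last.png",p["frame"][...,::-1])
E
python3 seat.py
```

```text
time: 18.02
eef_pos: [488.8, 194.4, 188.3]
orientation: [3.14, 0.0, 1.568]
contact_force: [-1.3, 0.1, -0.0]
width: 63.6
finger_force: 0.0
0.77 [264.9, 326.2, 26.1, 9.7] 54.4 [498.4   3.1  54.1] ((499.1629638671875, -2.358672857284546), 15.188597679138184) slope [-0.045  0.195]
0.6 [255.7, 106.0, 40.6, 47.1] 54.0 [487.5 265.8  53.7] ((487.56512451171875, 265.6143798828125), 19.551420211791992) slope [-0.001 -0.002]
hole ell [487.4 264.8] [43.9 44.2]
hole ell [494.1 334.9] [33.2 33.4]
```

The first plug is home: its top is at 54 and level. Next is P2.

```bash
python3 -m creep '[[0,0,0,0.25,-4.2,0,0.75],[0,0,0,0.25,-4.2,0,0.75],[0,0,0,0.25,-4.2,0,0.75],[0,0,0,0.25,-4.2,0,0.75],[0,0,0,0.25,-4.2,0,0.75],[0,0,0,0,0,-4.5,0.75],[0,0,0,0,0,-4.2,0.75],[0,0,0,0,0,0,0.75],[0,0,0,0,0,0,0.75]]'
```

```text
time: 19.25
eef_pos: [502.1, -13.3, 101.2]
orientation: [3.14, 0.0, 1.572]
contact_force: [-1.0, -0.4, 0.7]
width: 63.9
finger_force: 0.0
```

```bash
python3 -m creep '[[0,0,0,-0.08,-0.08,-3,0.75],[0,0,0,0,0,-2.2,0.75],[0,0,0,0,0,0,0.75],[0,0,0,0,0,0,0]]'; python3 -m creep '[[0,0,0,0,0,0,0],[0,0,0,0,0,0,0],[0,0,0,0,0,0,0]]'; python3 -m creep '[[0,0,0,0,0,1,0],[0,0,0,0,0,4,0],[0,0,0,0,0,5,0],[0,0,0,-0.1,4.8,3,0],[0,0,0,-0.1,4.8,0,0],[0,0,0,-0.1,4.8,0,0],[0,0,0,-0.1,4.8,0,0],[0,0,0,-0.1,4.8,0,0],[0,0,0,-0.2,4.8,0,0],[0,0,0,0,0,0,0],[0,0,0,0,0,0,0],[0,0,0,0,0,0,0]]';python3 seat.py
```

```text
time: 19.75
eef_pos: [501.6, -14.7, 49.9]
orientation: [3.138, 0.001, 1.572]
contact_force: [-0.3, -0.9, -0.1]
width: 47.3
finger_force: 0.0
time: 20.12
eef_pos: [501.6, -14.7, 50.1]
orientation: [3.138, 0.001, 1.571]
contact_force: [-0.2, 1.1, 5.9]
width: 38.5
finger_force: 59.6
time: 21.62
eef_pos: [493.5, 272.2, 178.6]
orientation: [3.141, 0.0, 1.57]
contact_force: [0.6, -0.3, -0.3]
width: 38.6
finger_force: 60.3
0.88 [252.8, 183.4, 33.7, 48.6] 54.0 [487.3 266.4  53.7] ((487.44677734375, 265.8326416015625), 19.58974266052246) slope [ 0.002 -0.008]
0.78 [255.6, 255.2, 79.6, 92.4] 205.3 [492.5 274.5 205.1] ((492.6487121582031, 273.01397705078125), 19.736417770385742) slope [-0.003 -0.018]
0.53 [262.8, 108.9, 94.0, 215.6] 24.2 [495.6 350.2  23.8] ((494.617919921875, 334.61578369140625), 112.41278076171875) slope [-0.001 -0.001]
hole ell [487.1 259.4] [44.2 51.3]
hole ell [494.1 335.4] [33.3 33.5]
hole ell [500.5 404.6] [33.2 33.5]
```

```bash
python3 -m creep '[[0,0,0,0.1,3.2,0,0],[0,0,0,0.03,3.1,-2,0],[0,0,0,0,0,-5,0],[0,0,0,0,0,-5,0],[0,0,0,0,0,-1,0],[0,0,0,0,0,0,0],[0,0,0,0,0,0,0]]'; python3 -m creep '[[0,0,0,0,0,-0.4,0],[0,0,0,0,0,-0.4,0],[0,0,0,0,0,0,0]]'
```

```text
time: 22.6
eef_pos: [496.2, 336.8, 50.6]
orientation: [3.138, -0.002, 1.571]
contact_force: [-0.1, -0.4, -0.2]
width: 38.3
finger_force: 60.4
time: 22.98
eef_pos: [494.5, 336.3, 40.0]
orientation: [-3.141, 0.0, 1.571]
contact_force: [0.4, -0.5, -1.1]
width: 38.7
finger_force: 60.4
```

```bash
python3 -m creep '[[0,0,0,0.02,-0.08,-0.3,0],[0,0,0,0,0,-0.4,0],[0,0,0,0,0,-0.4,0],[0,0,0,0,0,0,0],[0,0,0,0,0,0,0]]'
```

```text
time: 23.6
eef_pos: [494.9, 335.6, 29.2]
orientation: [3.141, -0.0, 1.571]
contact_force: [-0.3, 0.3, 0.6]
width: 38.4
finger_force: 60.4
```

```bash
python3 -m creep '[[0,0,0,0,0,-0.18,0],[0,0,0,0,0,0,0]]'; python3 -m creep '[[0,0,0,0,0,0,0.75],[0,0,0,0,0,0,0.75],[0,0,0,0,0,0,0.75],[0,0,0,0,0,0.5,0.75],[0,0,0,0,0,4,0.75],[0,0,0,0,0,6,0.75],[0,0,0,0,-3,5.5,0.75],[0,0,0,0,-4,0,0.75],[0,0,0,0,-2,0,0.75],[0,0,0,0,0,0,0.75]]'; python3 seat.py
```

```text
time: 23.85
eef_pos: [494.8, 335.5, 27.3]
orientation: [-3.142, 0.0, 1.571]
contact_force: [-0.4, 0.6, 0.3]
width: 38.4
finger_force: 60.4
time: 25.1
eef_pos: [494.6, 244.7, 186.9]
orientation: [-3.14, 0.0, 1.569]
contact_force: [-0.3, 0.4, -1.2]
width: 64.2
finger_force: 0.0
0.95 [255.6, 86.5, 40.5, 42.1] 54.1 [493.7 335.8  53.7] ((493.7529296875, 335.7800598144531), 19.560956954956055) slope [-0.004  0.   ]
0.63 [250.6, 155.1, 32.3, 43.8] 54.0 [487.8 266.2  53.7] ((487.6208801269531, 265.554931640625), 19.510364532470703) slope [-0.002 -0.003]
0.45 [445.6, 237.6, 56.6, 112.3] 11.3 [727.6 180.6  10.7] ((727.4885864257812, 155.4884033203125), 72.83389282226562) slope [ 0.005 -0.018]
hole ell [487.  261.1] [44.  47.8]
hole ell [493.6 336.9] [43.9 44.1]
```

Both soft plugs are home. The hard plug is next.

```bash
python3 -m creep '[[0,0,0,-0.08,-4.7,0,0.75],[0,0,0,-0.08,-4.7,0,0.75],[0,0,0,-0.08,-4.7,0,0.75],[0,0,0,-0.08,-4.7,0,0.75],[0,0,0,-0.08,-4.7,0,0.75],[0,0,0,-0.08,-4.7,0,0.75],[0,0,0,-0.08,-4.7,0,0.75],[0,0,0,-0.08,-4.5,0,0.75],[0,0,0,0,0,-4,0.75],[0,0,0,0,0,-4.7,0.75],[0,0,0,0,0,0,0.75],[0,0,0,0,0,0,0.75]]'
```

```text
time: 26.7
eef_pos: [489.6, -128.1, 101.3]
orientation: [3.14, 0.0, 1.572]
contact_force: [0.2, -0.8, -0.4]
width: 64.2
finger_force: 0.0
```

```bash
python3 -m creep '[[0,0,0,-0.1,0,-3,0.75],[0,0,0,0,0,-2.2,0.75],[0,0,0,0,0,0,0.75],[0,0,0,0,0,0,0],[0,0,0,0,0,0,0],[0,0,0,0,0,0,0],[0,0,0,0,0,0,0]]'; python3 -m creep '[[0,0,0,0,0,1,0],[0,0,0,0,0,4,0],[0,0,0,0,0,4,0],[0,0,0,0.4,-4.5,1,0],[0,0,0,0.4,-4.5,0,0],[0,0,0,0.4,-4.5,0,0],[0,0,0,0.4,-4.5,0,0],[0,0,0,0.4,-4.2,0,0],[0,0,0,0,0,0,0],[0,0,0,0,0,-3.5,0],[0,0,0,0,0,-3.5,0],[0,0,0,0,0,-3.5,0],[0,0,0,0,0,0,0],[0,0,0,0,0,0,0]]'
```

```text
time: 27.58
eef_pos: [488.7, -128.8, 50.2]
orientation: [3.138, 0.001, 1.571]
contact_force: [-0.6, 1.1, 5.1]
width: 38.2
finger_force: 59.5
time: 29.32
eef_pos: [508.3, -350.5, 45.1]
orientation: [3.14, 0.001, 1.572]
contact_force: [0.9, 0.4, 0.5]
width: 38.3
finger_force: 60.3
```

```bash
python3 -m creep '[[0,0,0,0,0,-1,0],[0,0,0,0,0,-0.8,0],[0,0,0,0,0,-0.3,0],[0,0,0,0,0,0,0],[0,0,0,0,0,0,0]]'; python3 -m creep '[[0,0,0,0,0,0,0.75],[0,0,0,0,0,0,0.75],[0,0,0,0,0,0,0.75],[0,0,0,0,0,0.5,0.75],[0,0,0,0,0,4,0.75],[0,0,0,0,0,6,0.75],[0,0,0,0,0,5,0.75],[0,0,0,-4,-4,0,0.75],[0,0,0,-4,-4,0,0.75],[0,0,0,0,0,0,0.75]]'
python3 - <<'E'
from h import *
p=r.snapshot("top"); cv2.imwrite("pics/end.png",cv2.resize(p["frame"][130:280,95:400,::-1],None,fx=2.6,fy=2.6))
P=world(p)
for n,x,y in [("tin",509,-350),("s0",488,266),("s1",494,336)]:
    q=P[np.hypot(P[:,0]-x,P[:,1]-y)<13]; print(n,np.median(q,0).round(1))
for n,x,y in [("v1",538.6,-71.4),("v2",446.3,49.8)]:
    q=P[(np.hypot(P[:,0]-x,P[:,1]-y)<25)&(P[:,2]>80)]; print(n,q.mean(0).round(1))
E
```

```text
time: 29.95
eef_pos: [507.5, -350.5, 22.2]
orientation: [3.141, 0.0, 1.571]
contact_force: [0.3, -0.1, 0.5]
width: 38.6
finger_force: 60.3
time: 31.2
eef_pos: [424.7, -433.1, 177.8]
orientation: [-3.141, 0.001, 1.566]
contact_force: [0.7, 0.8, -0.7]
width: 63.8
finger_force: 0.0
tin [ 507.5 -349.7   48. ]
s0 [489.3 265.7  53.1]
s1 [493.5 335.3  53.7]
v1 [538.9 -70.6  88.7]
v2 [445.4  50.5  90.9]
```

View pics/end.png

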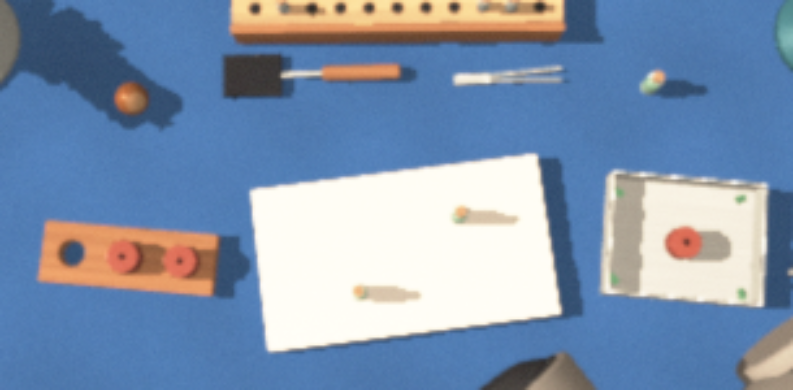

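The final view shows two plugs seated in the block at (124,257) and (181,262), and the hard plug upright in the tin at (684,242). Both board vials are where they started, and the arm is clear.

```bash
python3 -c "
from cell import r
print(r.finish_job())"
```

```text
the job is handed in; nothing more can be done
None
```

The job is handed in: the two soft plugs are seated upright and fully home in the block, the one hard plug (about 13 N at 5.6 mm, against 5.9 N for the soft ones) is in the scrap tin, the arm is clear, and nothing else was touched, in about 31 s.

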